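Stage the next bushing and hold the fixture's guard half open

ROBOT

A 6-joint arm with a two-finger parallel gripper is mounted at the origin on a cart in front of the work surface, level with it; the furniture and walls round the work are solid. World frame = base frame: x ahead of the robot, y to its left, z up, the work surface at z = 0. Lengths are in m, angles in rad, forces in N, time in s.
With the tool pointing down it reaches from about 0.375 to 0.9 m from the base axis. Payload 3.1 kg.
Tool frame: the origin (TCP) lies at the very end of the fingers, on their centre line; the grasp point (between the pads) lies 19 mm behind it (manip.pinch_z is the distance from the TCP to the grasp point, in m); z points along the fingers, y is the line along which they close (so a half turn about z gives the same grasp; the last joint's range is limited). The gripper opens to 85 mm and grips with 20 to 120 N. Pads are 22 mm wide; open, the fingers measure 114 mm over their backs; the gripper's body (76 mm by 85 mm) begins 54 mm behind the grasp point. The pads swing forward as they close: fully open they stand 13 mm farther back than shut.
Start: joints at [1.065, 0.527, 1.433, -0, 1.181, -0.178], TCP at [0.201, 0.592, 0.231] pointing down, gripper open.
Joint ranges: [-3.08, 3.08], [-0.75, 2.2], [0.22, 2.44], [-1.43, 4.57], [0, 2.65], [-2.85, 2.85]. Speed limits (rad/s): [2.79, 2.79, 3.14, 3.14, 3.14, 3.14].

INTERFACE

Orientations are given as a unit quaternion [x, y, z, w].
In Python, from station import manip gives the robot as it stands.
- The arm moves only by the tool servo_tool, never from a script. Its argument "commands" is one flat list of numbers, 7 for each row, row after row: the shift along the tool's x, y, z each as a share of 500 mm, from -1 to 1, then the turn, a rotation vector about the tool's x, y, z each as a share of 360 degrees, from -1 to 1, then the opening, from -1 (shut) to 1 (fully open). In form: [dx, dy, dz, rx, ry, rz, claw, dx, dy, dz, rx, ry, rz, claw, ...]. A call has 1 to 12 rows; each row shifts and turns the commanded pose from where the row before left it, along the tool's axes as they then stand; what a row does not reach is not made up. A row lasts 1/12 s, in which the tool goes at most 41.7 mm and 7.16 degrees, less where a joint would pass 70% of its speed; a pose out of reach is approached as far as the arm can. A call with a number of a shift or a turn outside -1 to 1 is refused whole. A call with a gripper value outside its range is refused whole. The fingers move at their own pace and stop on an object; "force" is the grip in N (left out, the last holds). Time passes only in rows, so rows that do not move let the fingers close. It gives the time, the measured TCP pose, the force, the opening and the grip force at its end, in the units of the state.
- manip.sense(): the state, without advancing time (a new reading comes with each control period).
- manip.snapshot(name): name is "scene" or "top"; returns a dict with "img" (384x512x3 uint8, red, green, blue), "mtx" (3x3 intrinsics, pixels), "distortion" ([k1, k2, p1, p2, k3] as OpenCV has them; the pictures are not rectified), "world_to_cam" (4x4, takes a point from world to camera coordinates). Camera axes: x right, y up, looking along -z (the intrinsics and any distortion apply to the point x, -y, -z); pixel columns grow to the right and rows downward; lengths in m; the calibration is good to about 2 mm. A picture is of the moment at which its call begins. There is no depth.
- manip.sign_off(): hands the job in; it is judged then, once.
Trained networks look in a picture, given as the dict that the camera call returned (one of the last four; its "shot" number tells which), for a name from the list of things; names that differ only in an ending like _2 or _b are one class to them, and where a whole thing is asked for, a point or a joint stands for the part that bears it (a point fixed in the world has none). Each returns a list of dicts, best first, with "conf" (0 to 1); they miss things now and then, are a little off and sometimes report something else, mostly with a low value. They report only what shows in the picture. A call takes as long as a camera call. They do not tell look-alikes from the thing itself.
- manip.look_for(picture, query): "box" ([left, top, width, height] in pixels, round what is visible of it).
- manip.silhouettes(picture, query): "pixels" (384x512 bool, what is visible of it) and "box" ([left, top, width, height] in pixels, round what is visible of it).
The state is a dict: "t": time; "q": joint angles; "qd": joint speeds; "tau": joint torques, N m; "tcp_pos": TCP position; "tool_rot": TCP orientation; "force": force on the tool from outside, world axes, zero at the start; "ft_torque": the same for the moment, N m; "finger_gap": opening from 0.0 (shut) to 1.0 (fully open); "gripper_force": force on a finger pad.
Only numpy, scipy, OpenCV 4.12 (cv2) and the standard library are available. Lean on these libraries where they do the work, as an engineer would, in place of code of your own. Each camera call takes 0.05 s, during which the arm holds its last target. There are 200 camera calls.

TASK

Get the fixture ready for a colleague to change the part by hand: with the guard still shut, stand the tall slim bushing upright inside the ring engraved on the corner of the fixture's base plate and let go of it. Then take the pull at the front of the hinged guard, lift the guard to 45 degrees, half-way to upright, and keep holding it there: it falls shut if let go, so finish with the fingers still holding the guard open. Leave the two other bushings and the dial gauge where they are.

Things in the scene. Friction and masses are not known exactly. Their poses are not given: they have to be found in the camera images.
- slim_bushing_centre (a point): Centre (half-way up) of the tall slim bushing, a plain pale cylinder with a small bore, 26 mm in diameter and 55 mm tall, about 0.15 kg; loose, standing upright on the worktop. It is the tallest and slimmest of the three loose bushings; the bottom is 27.5 mm below this point. Its z axis is its own axis.
- mark (a point): Centre of the flat dark ring (inner diameter 48 mm) engraved on the fixed base plate at its front right corner, beside the guard; on the plate's top, 12 mm above the worktop. Axes of the fixture: x from front (pull) to rear (hinge), y left, z up; turned by up to 15 degrees. The guard's side wall is 62 mm from this point; the shut guard's top is 90 mm above the worktop.
- guard (a joint): Angle of the guard, a hood of green-painted metal frame with clear panes, 175 mm long, 146 mm wide and 70 mm high, hinged along its upper rear edge: 0 is shut, positive opens upward, 0.785 rad is 45 degrees, stop at 1.3 rad. It weighs about 0.4 kg, has almost no friction and falls shut from any angle.
- guard_handle (a point): Centre of the guard's pull: a dark steel round lug (24 mm diameter, 16 mm thick, its flat sides facing left and right along the fixture's y) on an 8 mm neck, 36 mm in front of the middle of the guard's front, 72 mm above the worktop when shut. Moves and turns with the guard. Pinched on its flat sides from above, it can turn between the fingers as the guard swings.
- guard_hinge (a point): Middle of the guard's hinge axis, 78 mm above the worktop; it stays fixed. The axis runs along y of the fixture. With the guard shut the pull's centre is 211 mm in front of this point (along -x of the fixture) and 6 mm below it, and it swings upward about this axis.
- bushing_1: Bystander: wide bushing, 44 mm in diameter, 30 mm high, loose; origin at the centre of its underside.
- bushing_2: Bystander: stepped bushing with a flange at the foot, 36 mm in diameter, 46 mm high, loose; origin at the centre of its underside.
- dial_gauge: Bystander: dial indicator lying on its back, 100 x 57 x 20 mm, loose; origin at the middle of its underside.
- bushing_5: The tall slim bushing itself; origin at the centre of its underside, 27.5 mm below point slim_bushing_centre.
Not all that is in view belongs to the job. What is shaped like the bushing_5 but purple or red is not meant.

How it is judged:
By the outcome, as a careful person would: the job done as asked, in the order asked, and still so for the second after the job is handed in, while the arm keeps its last pose, push and grip.
It also fails if it takes over 51 s, if anything falls off the work surface, if the arm or the gripper's body presses on something with over 40 N, if the wrist force passes 120 N, or if a joint passes its speed limit or range.

## Working session

There is one attempt and no reset: what is moved stays moved. The work goes in short steps, Python scripts to look and compute and a tool call to move; the robot and the scene stay as the last step left them, time stands still between calls to the robot, and variables do not carry over. Pictures are saved under pics/ and viewed, at most 10 in all, crops included, and the job is handed in when it is done.

Besides the shell and the picture viewer there is one more tool, called after "Call:" as a command line: name --argument value ..., lists and objects as JSON in quotes. servo_tool: Moves the arm, as the interface text tells. Its arguments: {"type":"object","properties":{"commands":{"type":"array"},"force":{"type":"number"}},"required":["commands"]}

```bash
mkdir -p pics
cat > h.py <<'E'
import numpy as np, cv2
from station import manip
def save(p,name): cv2.imwrite('pics/'+name,cv2.cvtColor(p['img'],cv2.COLOR_RGB2BGR))
def ray(p,uv):
    n=cv2.undistortPoints(np.array([[uv]],float),np.array(p['mtx']),np.array(p['distortion']))[0,0]
    T=np.array(p['world_to_cam']);R=T[:3,:3];o=-R.T@T[:3,3]
    return o,R.T@np.array([n[0],-n[1],-1.])
def onz(p,uv,z):
    o,d=ray(p,uv);return o+d*(z-o[2])/d[2]
def proj(p,X):
    T=np.array(p['world_to_cam']);c=(T[:3,:3]@np.atleast_2d(X).T).T+T[:3,3]
    c=c*[1,-1,-1]
    return cv2.projectPoints(c,np.zeros(3),np.zeros(3),np.array(p['mtx']),np.array(p['distortion']))[0][:,0]
def tri(obs):
    A=np.zeros((3,3));b=np.zeros(3)
    for p,uv in obs:
        o,d=ray(p,uv);d/=np.linalg.norm(d);M=np.eye(3)-np.outer(d,d);A+=M;b+=M@o
    return np.linalg.solve(A,b)
E
python3 - <<'E'
from h import *
ps=[manip.snapshot(n) for n in('scene','top')]
both=[]
for n,p in zip(('scene','top'),ps):
    save(p,n+'0.png')
    T=np.array(p['world_to_cam']);print(n,-T[:3,:3].T@T[:3,3])
    for q in('bushing_5','guard','guard_handle','slim_bushing_centre','mark','dial_gauge'):
        try:
            for d in manip.look_for(p,q)[:5]: print(q,d['conf'],np.round(d['box']))
        except Exception as e: print(q,e)
print(manip.sense())
im=np.hstack([p['img'] for p in ps])
E
```

```text
scene [-0.08489329  0.53371044  0.60304164]
bushing_5 0.74 [365. 166.  12.  23.]
bushing_5 0.71 [308. 184.  22.  12.]
bushing_5 0.71 [368. 154.  10.  16.]
bushing_5 0.54 [323. 148.   9.  23.]
bushing_5 0.52 [299. 158.  11.  12.]
guard 0.69 [126. 177. 108.  82.]
guard_handle 0.83 [127. 174. 104.  84.]
slim_bushing_centre 0.77 [363. 166.  13.  21.]
slim_bushing_centre 0.69 [323. 148.  13.  18.]
slim_bushing_centre 0.58 [297. 157.  12.  13.]
slim_bushing_centre 0.54 [366. 152.  14.  20.]
slim_bushing_centre 0.47 [344. 155.  13.  26.]
mark 0.79 [118. 176. 150.  98.]
dial_gauge 0.65 [225. 152.  20.  16.]
top [ 0.23408544 -0.1209627   1.43160276]
bushing_5 0.66 [339. 228.  12.  14.]
bushing_5 0.6 [338. 251.  12.  13.]
bushing_5 0.48 [289. 226.  15.  18.]
bushing_5 0.47 [339. 203.  14.   9.]
bushing_5 0.4 [360. 240.  14.  11.]
guard 0.47 [338. 229.  14.  11.]
guard_handle 0.69 [151. 148.  64.  81.]
slim_bushing_centre 0.61 [336. 201.  17.  15.]
slim_bushing_centre 0.54 [361. 245.  10.  11.]
slim_bushing_centre 0.2 [289. 228.  17.  17.]
mark 0.8 [146. 143. 108.  97.]
{'t': 0.7, 'q': array([ 1.06549565e+00,  5.27472921e-01,  1.43268959e+00, -3.23927786e-05,
        1.18139586e+00, -1.78526108e-01]), 'qd': array([ 0.00145392,  0.00038618, -0.00065228, -0.00069101,  0.00110851,
       -0.00050866]), 'tau': array([-1.42998215e-04, -4.42171669e+01, -1.78383940e+01, -6.31683361e-05,
        6.33940635e-04,  4.77900301e-06]), 'tcp_pos': array([0.20060685, 0.59191353, 0.23133037]), 'tool_rot': array([1.62655238e-01, 9.86682965e-01, 1.11242795e-05, 1.98636558e-05]), 'force': array([-0.1569008 , -0.04793871, -0.53564111]), 'ft_torque': array([-0.02515947,  0.00219638,  0.00702944]), 'gripper_force': 0.0, 'finger_gap': 0.9994112842103028}
```

Run:
```python
import cv2,numpy as np
s=cv2.imread('pics/scene0.png');t=cv2.imread('pics/top0.png')
a=cv2.resize(s[130:280,110:390],(800,429),interpolation=cv2.INTER_CUBIC)
b=cv2.resize(t[130:280,130:390],(800,462),interpolation=cv2.INTER_CUBIC)
cv2.imwrite('pics/c1.png',a);cv2.imwrite('pics/c2.png',b)
```

```text
(no output)
```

View pics/c1.png

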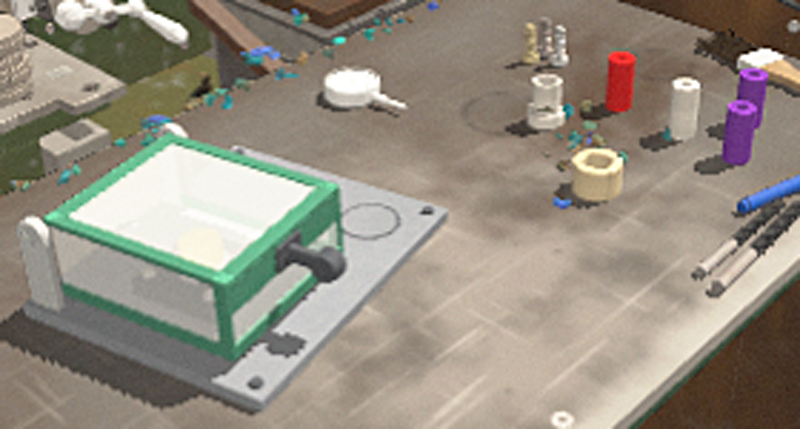

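View pics/c2.png

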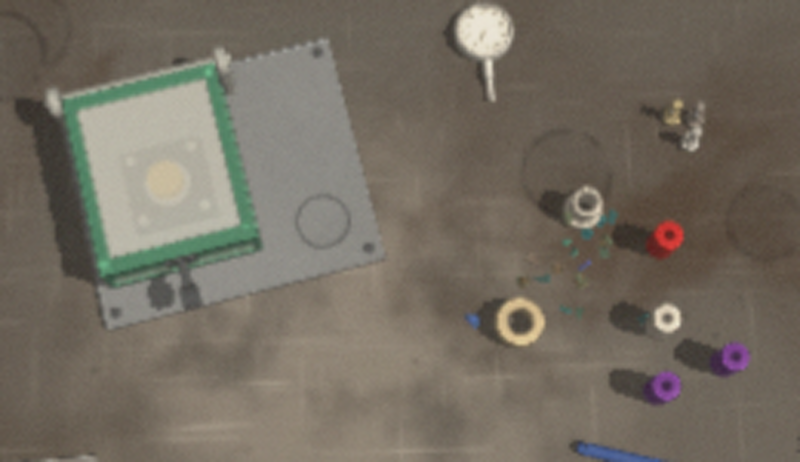

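The views show three pale bushings: slim at scene (349,168) / top (347,233), stepped at scene (301,166), and wide at scene (319,191). There are also red and purple slim look-alikes at scene (327,158), (368,176) and (373,164). The plain pale slim one at top (347,233) is the one meant, because of its colour and its tall, flangeless shape. Next I'll refine the measurements and check them with an overlay.

```bash
cat > m.py <<'E'
from h import *
ps={n:manip.snapshot(n) for n in('scene','top')}
S,T=ps['scene'],ps['top']
# bushing top by bright pixels
def bright(p,box,th):
    x,y,w,h=box;g=p['img'][y:y+h,x:x+w].min(2).astype(int)
    m=(g>th).astype(np.uint8);n,l,st,c=cv2.connectedComponentsWithStats(m)
    i=1+np.argmax(st[1:,4]);return c[i]+[x,y],st[i]+[x,y,0,0,0]
ct,s=bright(T,(338,224,18,18),130);print('top',ct,s,onz(T,ct,.055))
cs,s2=bright(S,(341,152,17,30),120);print('scene',cs,s2,onz(S,cs,.0275))
# ring: rough
rt=(235,201.8);rs=(239.9,207.4)
print('ring',onz(T,rt,.012),onz(S,rs,.012),tri([(T,rt),(S,rs)]))
print('pull',onz(T,(191.1,222.6),.072),onz(S,(224.8,222.4),.072),tri([(T,(191.1,222.6)),(S,(224.8,222.4))]))
f=lambda u,v:onz(T,(130+u/3.077,130+v/3.077),.012)
a,b,c=f(318,52),f(368,248),f(115,313);print('bolts',a,b,c)
for v in(a-b,c-b):print(np.degrees(np.arctan2(v[1],v[0])),np.linalg.norm(v))
E
python3 m.py
```

```text
top [346.5 233. ] [343 229   8   9  54] [ 0.4316945  -0.37825467  0.055     ]
scene [350.26714801 169.67870036] [343 157  15  25 277] [ 0.4251264  -0.37646163  0.0275    ]
ring [ 0.53987005 -0.06150007  0.012     ] [ 0.5391014  -0.06334103  0.012     ] [ 0.53898216 -0.06207072  0.01290065]
pull [0.47021563 0.06080843 0.072     ] [0.46040208 0.0575289  0.072     ] [0.46680152 0.05797384 0.07022999]
bolts [ 0.71126736 -0.05928628  0.012     ] [ 0.51207045 -0.10430042  0.012     ] [0.45538259 0.13826895 0.012     ]
12.73371059255555 0.20421968572704433
103.15380842809418 0.2491052182861831
```

```bash
cat > ov.py <<'E'
from h import *
import sys
ps={n:manip.snapshot(n) for n in('scene','top')}
B=np.array([.430,-.378]);M=np.array([.5393,-.0622]);P=np.array([.466,.0585,.072]);yaw=np.radians(12.9)
th=np.linspace(0,2*np.pi,60);cx=np.c_[np.cos(th),np.sin(th)]
fx=np.array([np.cos(yaw),np.sin(yaw),0]);fy=np.array([-fx[1],fx[0],0]);fz=np.array([0,0,1.])
circ=lambda c,r,z:np.c_[c+r*cx,np.full(60,z)]
H=P+.211*fx+[0,0,.006]
box=lambda x,y,z:P+x*fx+y*fy+(z-.072)*fz
C=[circ(B,.013,0),circ(B,.013,.055),circ(M,.024,.012)]+[P+s*.008*fy+.012*(cx[:,:1]*fx+cx[:,1:]*fz) for s in(-1,1)]
C+=[np.array([box(.036,-.073,.09),box(.211,-.073,.09),box(.211,.073,.09),box(.036,.073,.09),box(.036,-.073,.09),box(.036,-.073,.02),box(.036,.073,.02),box(.036,.073,.09)])]
out=[]
def crop(p,x,y,w,h,W,H_):
    k=W/w;im=cv2.resize(cv2.cvtColor(p['img'],cv2.COLOR_RGB2BGR)[y:y+h,x:x+w],(W,H_),interpolation=cv2.INTER_CUBIC)
    for c in C:
        q=((proj(p,c)-[x,y]+.5)*k-.5);cv2.polylines(im,[np.round(q*16).astype(int).reshape(-1,1,2)],False,(0,0,255),1,cv2.LINE_AA,4)
    return im
S,T=ps['scene'],ps['top']
L=np.vstack([crop(S,120,160,130,100,390,300),crop(T,140,145,130,100,390,300)])
R=np.vstack([crop(S,315,145,65,50,390,300),crop(T,315,210,65,50,390,300)])
cv2.imwrite('pics/ov%s.png'%sys.argv[1],np.hstack([L,R]))
E
python3 ov.py 1
```

```text
(no output)
```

View pics/ov1.png

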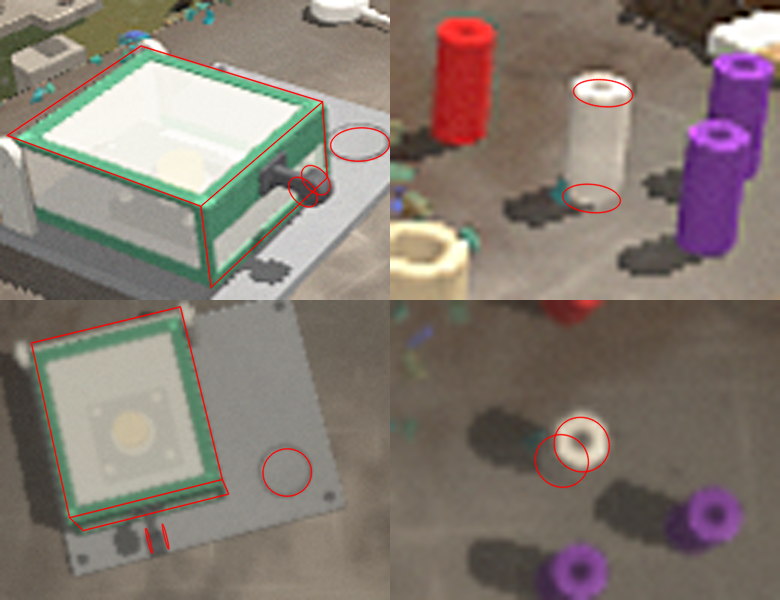

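The overlay confirms the slim pale bushing, which has no flange. The ring outline fits in both views, and the guard yaw of about 12.9° fits too. Now I'll plan the moves.

```bash
cat > pl.py <<'E'
from h import *
from scipy.spatial.transform import Rotation as R
def down(yaw): # tool y at angle yaw, z down
    a=np.radians(yaw);y=np.array([np.cos(a),np.sin(a),0]);z=np.array([0,0,-1.]);return R.from_matrix(np.c_[np.cross(y,z),y,z])
def plan(legs,start=None):
    s=manip.sense();p=np.array(s['tcp_pos']);r=R.from_quat(s['tool_rot'])
    if start is not None:p,r=start
    else:
        y=r.as_matrix()[:,1];print('t',s['t'],p.round(4),'yaw',np.degrees(np.arctan2(y[1],y[0])).round(2),'gap',s['finger_gap'],'q6',s['q'][5])
    for P,Q,n in legs:
        for i in range(n):
            k=n-i
            d=r.inv().apply((np.array(P)-p)/k)/.5
            w=(r.inv()*Q).as_rotvec()/k/(2*np.pi)
            d,w=d.round(3),w.round(3);print(*(d+0),*(w+0),sep=', ')
            p=p+r.apply(d*.5);r=r*R.from_rotvec(w*2*np.pi)
        print('-')
E
python3 - <<'E'
from pl import *
plan([((.44,.25,.23),down(20),12),((.48,-.2,.2),down(-40),12),((.432,-.378,.12),down(-70),8)])
E
```

```text
t 0.9 [0.2006 0.5919 0.2313] yaw 71.27 gap 1.0000794928945742 q6 -0.17849245527210042
-0.056, -0.041, 0.0, 0.0, 0.0, 0.012
-0.059, -0.037, 0.0, 0.0, 0.0, 0.012
-0.062, -0.032, 0.0, 0.0, 0.0, 0.012
-0.064, -0.028, 0.0, 0.0, 0.0, 0.012
-0.066, -0.023, 0.0, 0.0, 0.0, 0.012
-0.067, -0.018, 0.0, 0.0, 0.0, 0.012
-0.068, -0.012, 0.0, 0.0, 0.0, 0.012
-0.069, -0.007, 0.001, 0.0, 0.0, 0.012
-0.07, -0.002, 0.0, 0.0, 0.0, 0.012
-0.069, 0.003, 0.001, 0.0, 0.0, 0.011
-0.069, 0.008, 0.0, 0.0, 0.0, 0.012
-0.069, 0.013, 0.001, 0.0, 0.0, 0.011
-
-0.073, -0.02, 0.005, 0.0, 0.0, 0.014
-0.074, -0.013, 0.005, 0.0, 0.0, 0.014
-0.075, -0.007, 0.005, 0.0, 0.0, 0.014
-0.075, 0.0, 0.005, 0.0, 0.0, 0.014
-0.075, 0.007, 0.005, 0.0, 0.0, 0.014
-0.074, 0.013, 0.005, 0.0, 0.0, 0.014
-0.073, 0.02, 0.005, 0.0, 0.0, 0.014
-0.071, 0.026, 0.005, 0.0, 0.0, 0.014
-0.068, 0.032, 0.005, 0.0, 0.0, 0.014
-0.065, 0.038, 0.005, 0.0, 0.0, 0.014
-0.061, 0.044, 0.005, 0.0, 0.0, 0.014
-0.057, 0.048, 0.005, 0.0, 0.0, 0.013
-
-0.042, 0.019, 0.02, 0.0, 0.0, 0.01
-0.04, 0.022, 0.02, 0.0, 0.0, 0.01
-0.039, 0.025, 0.02, 0.0, 0.0, 0.011
-0.037, 0.027, 0.02, 0.0, 0.0, 0.01
-0.036, 0.029, 0.02, 0.0, 0.0, 0.011
-0.033, 0.032, 0.02, 0.0, 0.0, 0.01
-0.031, 0.034, 0.02, 0.0, 0.0, 0.011
-0.029, 0.036, 0.02, 0.0, 0.0, 0.01
-
```

Call:
servo_tool --commands '[-0.056,-0.041,0,0,0,0.012,0.4,-0.059,-0.037,0,0,0,0.012,0.4,-0.062,-0.032,0,0,0,0.012,0.4,-0.064,-0.028,0,0,0,0.012,0.4,-0.066,-0.023,0,0,0,0.012,0.4,-0.067,-0.018,0,0,0,0.012,0.4,-0.068,-0.012,0,0,0,0.012,0.4,-0.069,-0.007,0,0,0,0.012,0.4,-0.07,-0.002,0,0,0,0.012,0.4,-0.069,0.003,0,0,0,0.012,0.4,-0.069,0.008,0,0,0,0.012,0.4,-0.069,0.013,0,0,0,0.012,0.4]'

```text
t: 1.9
tcp_pos: [0.4404, 0.2481, 0.2316]
tool_rot: [0.579, 0.815, 0.0, 0.0]
force: [0.5, 0.1, 0.2]
finger_gap: 0.704
gripper_force: 0.0
```

Call:
servo_tool --commands '[-0.073,-0.02,0.005,0,0,0.014,0.4,-0.074,-0.013,0.005,0,0,0.014,0.4,-0.075,-0.007,0.005,0,0,0.014,0.4,-0.075,0,0.005,0,0,0.014,0.4,-0.075,0.007,0.005,0,0,0.014,0.4,-0.074,0.013,0.005,0,0,0.014,0.4,-0.073,0.02,0.005,0,0,0.014,0.4,-0.071,0.026,0.005,0,0,0.014,0.4,-0.068,0.032,0.005,0,0,0.014,0.4,-0.065,0.038,0.005,0,0,0.014,0.4,-0.061,0.044,0.005,0,0,0.014,0.4,-0.057,0.048,0.005,0,0,0.014,0.4]'

```text
t: 2.9
tcp_pos: [0.4738, -0.2028, 0.2014]
tool_rot: [0.911, 0.412, 0.0, 0.0]
force: [0.7, -0.4, -0.3]
finger_gap: 0.694
gripper_force: 0.0
```

Call:
servo_tool --commands '[-0.042,0.019,0.02,0,0,0.01,0.4,-0.04,0.022,0.02,0,0,0.01,0.4,-0.039,0.025,0.02,0,0,0.01,0.4,-0.037,0.027,0.02,0,0,0.01,0.4,-0.036,0.029,0.02,0,0,0.01,0.4,-0.033,0.032,0.02,0,0,0.01,0.4,-0.031,0.034,0.02,0,0,0.01,0.4,-0.029,0.036,0.02,0,0,0.01,0.4,0,0,0,0,0,0,0.4,0,0,0,0,0,0,0.4]'

```text
t: 3.73
tcp_pos: [0.4235, -0.379, 0.1207]
tool_rot: [0.985, 0.174, -0.0, -0.0]
force: [-0.4, 0.4, 0.6]
finger_gap: 0.702
gripper_force: 0.0
```

Run:
```python
from pl import *
plan([((.432,-.378,.06),down(-70),4),((.432,-.378,.014),down(-70),5)])
S=manip.snapshot('scene');x,y,w,h=320,110,60,80
cv2.imwrite('pics/a1.png',cv2.resize(cv2.cvtColor(S['img'],4)[y:y+h,x:x+w],(420,560),interpolation=2))
s=manip.sense();print(proj(S,[s['tcp_pos']])-[x,y],(proj(S,[[.432,-.378,.055],[.432,-.378,0]])-[x,y])*7)
```

```text
t 3.7333 [ 0.4235 -0.379   0.1207] yaw -69.94 gap 0.7016194775158887 q6 0.2939843636837239
0.004, 0.001, 0.03, 0.0, 0.0, 0.0
0.004, 0.001, 0.03, 0.0, 0.0, 0.0
0.004, 0.001, 0.031, 0.0, 0.0, 0.0
0.005, 0.001, 0.03, 0.0, 0.0, 0.0
-
0.0, 0.0, 0.018, 0.0, 0.0, 0.0
0.0, 0.0, 0.019, 0.0, 0.0, 0.0
0.0, 0.0, 0.018, 0.0, 0.0, 0.0
0.0, 0.0, 0.019, 0.0, 0.0, 0.0
0.0, 0.0, 0.018, 0.0, 0.0, 0.0
-
[[34.52514809 28.40501949]] [[205.5822516  348.50306192]
 [192.23144376 471.23079806]]
```

View pics/a1.png

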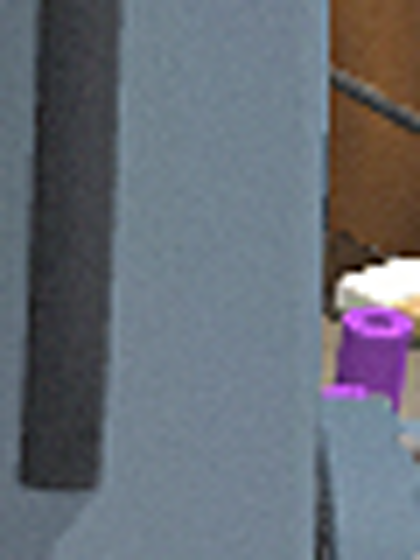

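The arm hides the bushing in this view. The opening leaves about 17 mm margin on each side, so I'll go down.

Call:
servo_tool --commands '[0.016,0.004,0.02,0,0,0,0.4,0,0,0.03,0,0,0,0.4,0,0,0.03,0,0,0,0.4,0,0,0.03,0,0,0,0.4,0,0,0.03,0,0,0,0.4,0,0,0.03,0,0,0,0.4,0,0,0.025,0,0,0,0.4,0,0,0.018,0,0,0,0.4,0,0,0,0,0,0,0.4]'

```text
t: 4.53
tcp_pos: [0.432, -0.3754, 0.013]
tool_rot: [0.984, 0.176, -0.001, -0.002]
force: [-0.3, 0.6, -0.7]
finger_gap: 0.7
gripper_force: 0.0
```

Call:
servo_tool --commands '[0,0,0,0,0,0,-1,0,0,0,0,0,0,-1,0,0,0,0,0,0,-1,0,0,0,0,0,0,-1,0,0,0,0,0,0,-1,0,0,0,0,0,0,-1]' --force 50

```text
t: 5.03
tcp_pos: [0.4328, -0.3778, 0.0158]
tool_rot: [0.985, 0.175, 0.001, 0.001]
force: [0.9, 1.3, 5.4]
finger_gap: 0.292
gripper_force: 49.2
```

Call:
servo_tool --commands '[0,0,0,0,0,0,-1,0,0,-0.02,0,0,0,-1,0,0,-0.04,0,0,0,-1,0,0,-0.06,0,0,0,-1,0,0,-0.06,0,0,0,-1,0,0,-0.06,0,0,0,-1,0,0,-0.02,0,0,0,-1,0,0,0,0,0,0,-1,0,0,0,0,0,0,-1]'

```text
t: 5.78
tcp_pos: [0.4317, -0.3767, 0.1445]
tool_rot: [0.985, 0.175, -0.0, -0.0]
force: [-0.7, 0.8, -2.3]
finger_gap: 0.289
gripper_force: 49.3
```

Run:
```python
from pl import *
print(manip.sense()['force'])
plan([((.53,-.15,.15),down(-10),12),((.5393,-.0622,.12),down(12.9),5)])
```

```text
[-0.72314012  0.83281129 -2.27003346]
t 5.7833 [ 0.4317 -0.3767  0.1445] yaw -69.85 gap 0.28922102180658266 q6 0.30687337126144165
0.028, -0.03, -0.001, 0.0, 0.0, -0.014
0.031, -0.027, -0.001, 0.0, 0.0, -0.014
0.033, -0.024, -0.001, 0.0, 0.0, -0.014
0.035, -0.021, -0.001, 0.0, 0.0, -0.014
0.037, -0.018, -0.001, 0.0, 0.0, -0.014
0.038, -0.015, -0.001, 0.0, 0.0, -0.014
0.04, -0.012, -0.001, 0.0, 0.0, -0.014
0.041, -0.008, -0.001, 0.0, 0.0, -0.014
0.041, -0.004, -0.001, 0.0, 0.0, -0.014
0.041, -0.001, -0.001, 0.0, 0.0, -0.013
0.041, 0.003, 0.0, 0.0, 0.0, -0.014
0.041, 0.006, -0.001, 0.0, 0.0, -0.013
-
0.035, -0.003, 0.012, 0.0, 0.0, -0.013
0.035, 0.0, 0.012, 0.0, 0.0, -0.013
0.035, 0.004, 0.012, 0.0, 0.0, -0.013
0.035, 0.006, 0.012, 0.0, 0.0, -0.012
0.035, 0.009, 0.012, 0.0, 0.0, -0.013
-
```

Call:
servo_tool --commands '[0.028,-0.03,0,0,0,-0.014,-1,0.031,-0.027,0,0,0,-0.014,-1,0.033,-0.024,0,0,0,-0.014,-1,0.035,-0.021,0,0,0,-0.014,-1,0.037,-0.018,0,0,0,-0.014,-1,0.038,-0.015,0,0,0,-0.014,-1,0.04,-0.012,0,0,0,-0.014,-1,0.041,-0.008,0,0,0,-0.014,-1,0.041,-0.004,0,0,0,-0.014,-1,0.041,-0.001,0,0,0,-0.013,-1,0.041,0.003,0,0,0,-0.014,-1,0.041,0.006,0,0,0,-0.013,-1]'

```text
t: 6.78
tcp_pos: [0.5291, -0.1488, 0.1421]
tool_rot: [0.765, 0.644, -0.001, -0.003]
force: [0.4, 0.0, -1.9]
finger_gap: 0.291
gripper_force: 49.3
```

Call:
servo_tool --commands '[0.035,-0.003,0.012,0,0,-0.013,-1,0.035,0,0.012,0,0,-0.013,-1,0.035,0.004,0.012,0,0,-0.013,-1,0.035,0.006,0.012,0,0,-0.012,-1,0.035,0.009,0.012,0,0,-0.013,-1,0,0,0,0,0,0,-1,0,0,0,0,0,0,-1]'

```text
t: 7.37
tcp_pos: [0.5378, -0.0612, 0.1124]
tool_rot: [0.622, 0.783, -0.001, -0.003]
force: [0.8, -0.2, -1.9]
finger_gap: 0.288
gripper_force: 49.3
```

Run:
```python
from pl import *
plan([((.5393,-.0622,.06),down(12.9),4),((.5393,-.0622,.029),down(12.9),4)])
S=manip.snapshot('scene');x,y,w,h=190,130,90,120
im=cv2.resize(cv2.cvtColor(S['img'],4)[y:y+h,x:x+w],(450,600),interpolation=2)
s=manip.sense();b=np.array(s['tcp_pos']);th=np.linspace(0,6.3,40)
for r,c,z in((.013,b,b[2]-.0145),(.013,b,b[2]+.0405),(.024,np.array([.5393,-.0622]),.012)):
    q=(proj(S,np.c_[c[0]+r*np.cos(th),c[1]+r*np.sin(th),th*0+z])-[x,y]+.5)*5
    cv2.polylines(im,[q.astype(int).reshape(-1,1,2)],True,(0,0,255),1)
cv2.imwrite('pics/b1.png',im)
```

```text
t 7.3667 [ 0.5378 -0.0612  0.1124] yaw 13.01 gap 0.2877036422723915 q6 -0.5463711917216889
-0.001, 0.001, 0.026, 0.0, 0.0, 0.0
-0.001, 0.001, 0.026, 0.0, 0.0, 0.0
0.0, 0.0, 0.026, 0.0, 0.0, 0.0
-0.001, 0.001, 0.027, -0.001, 0.0, 0.0
-
0.0, 0.0, 0.015, 0.0, 0.0, 0.0
0.0, 0.0, 0.016, 0.0, 0.0, 0.0
0.0, 0.0, 0.015, 0.0, 0.0, 0.0
0.0, 0.0, 0.016, 0.0, 0.0, 0.0
-
```

View pics/b1.png

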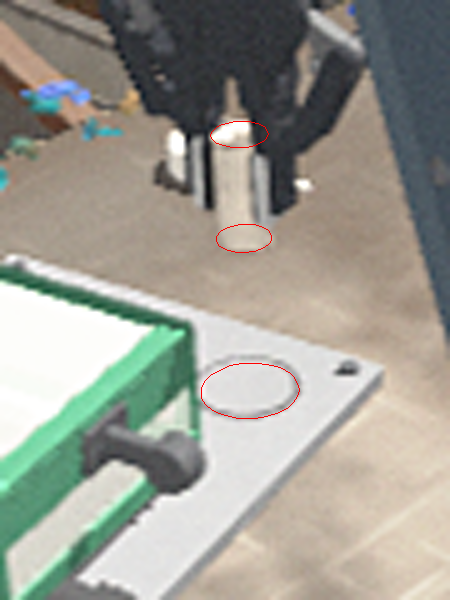

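The bushing hangs straight in the fingers. It projects less than 1 px left of the model, and the ring outline matches. Lowering now.

Call:
servo_tool --commands '[-0.004,0,0.02,0,0,0,-1,0,0,0.03,0,0,0,-1,0,0,0.03,0,0,0,-1,0,0,0.03,0,0,0,-1,0,0,0.025,0,0,0,-1,0,0,0.015,0,0,0,-1,0,0,0.01,0,0,0,-1,0,0,0,0,0,0,-1,0,0,0,0,0,0,-1]'

```text
t: 8.17
tcp_pos: [0.5403, -0.0649, 0.0348]
tool_rot: [0.623, 0.782, -0.0, 0.0]
force: [-0.2, 0.1, -1.2]
finger_gap: 0.289
gripper_force: 49.4
```

Call:
servo_tool --commands '[0,0,0.002,0,0,0,-1,0,0,0.002,0,0,0,-1,0,0,0,0,0,0,-1]'

```text
t: 8.42
tcp_pos: [0.5405, -0.0645, 0.0333]
tool_rot: [0.623, 0.782, 0.0, 0.001]
force: [-0.4, -0.8, -1.0]
finger_gap: 0.29
gripper_force: 49.4
```

Call:
servo_tool --commands '[0.003,-0.003,0.004,0,0,0,-1,0,0,0.004,0,0,0,-1,0,0,0.002,0,0,0,-1,0,0,0,0,0,0,-1]'

```text
t: 8.75
tcp_pos: [0.5382, -0.0631, 0.0278]
tool_rot: [0.623, 0.782, -0.0, -0.0]
force: [-0.7, 0.1, 0.0]
finger_gap: 0.291
gripper_force: 49.7
```

Call:
servo_tool --commands '[0,0,0.001,0,0,0,-1,0,0,0.001,0,0,0,-1,0,0,0,0,0,0,-1]'

```text
t: 9.0
tcp_pos: [0.5382, -0.0631, 0.0278]
tool_rot: [0.623, 0.782, -0.0, -0.0]
force: [-2.7, 1.2, 7.3]
finger_gap: 0.293
gripper_force: 50.4
```

It has touched the plate. Releasing gently, then going straight up.

Call:
servo_tool --commands '[0,0,0,0,0,0,-0.2,0,0,0,0,0,0,0.1,0,0,0,0,0,0,0.3,0,0,0,0,0,0,0.3,0,0,0,0,0,0,0.3,0,0,-0.02,0,0,0,0.3,0,0,-0.05,0,0,0,0.3,0,0,-0.07,0,0,0,0.3,0,0,-0.07,0,0,0,0.3,0,0,-0.07,0,0,0,0.3,0,0,-0.03,0,0,0,0.3,0,0,0,0,0,0,0.3]'

```text
t: 10.0
tcp_pos: [0.5411, -0.0641, 0.1869]
tool_rot: [0.623, 0.782, 0.002, 0.005]
force: [0.7, -0.4, 0.3]
finger_gap: 0.653
gripper_force: 0.0
```

Run:
```python
from pl import *
plan([((.47,.05,.18),down(90),12),((.465,.059,.125),down(102.9),5)])
S=manip.snapshot('scene');x,y,w,h=190,150,80,100
im=cv2.resize(cv2.cvtColor(S['img'],4)[y:y+h,x:x+w],(480,600),interpolation=2);th=np.linspace(0,6.3,40)
P=np.array([.465,.059,.072]);a=np.radians(12.9);fx=np.array([np.cos(a),np.sin(a),0]);fy=np.array([-fx[1],fx[0],0])
C=[np.c_[.5385+.013*np.cos(th),-.063+.013*np.sin(th),th*0+z] for z in(.012,.067)]+[P+s*.008*fy+.012*(np.cos(th)[:,None]*fx+np.sin(th)[:,None]*np.array([0,0,1.])) for s in(-1,1)]
for c in C:
    q=(proj(S,c)-[x,y]+.5)*6
    cv2.polylines(im,[q.astype(int).reshape(-1,1,2)],True,(0,0,255),1)
cv2.imwrite('pics/d1.png',im)
```

```text
t 10.0 [ 0.5411 -0.0641  0.1869] yaw 12.97 gap 0.6526468811507229 q6 -0.5494102180463447
0.021, -0.007, 0.001, 0.0, 0.0, -0.018
0.022, -0.005, 0.001, 0.0, 0.0, -0.018
0.022, -0.002, 0.001, 0.0, 0.0, -0.018
0.022, 0.0, 0.001, 0.0, 0.0, -0.018
0.022, 0.003, 0.001, 0.0, 0.0, -0.018
0.022, 0.005, 0.001, 0.0, 0.0, -0.018
0.021, 0.008, 0.001, 0.0, 0.0, -0.018
0.02, 0.01, 0.001, 0.0, 0.0, -0.018
0.019, 0.012, 0.001, 0.0, 0.0, -0.017
0.018, 0.014, 0.001, 0.0, 0.001, -0.018
0.016, 0.016, 0.001, 0.0, 0.0, -0.017
0.014, 0.018, 0.001, 0.0, 0.001, -0.018
-
0.002, 0.004, 0.022, 0.0, 0.0, -0.007
0.002, 0.004, 0.022, 0.0, 0.0, -0.007
0.002, 0.004, 0.022, 0.0, 0.0, -0.007
0.001, 0.003, 0.022, 0.0, 0.0, -0.007
0.001, 0.004, 0.022, 0.0, 0.0, -0.008
-
```

View pics/d1.png

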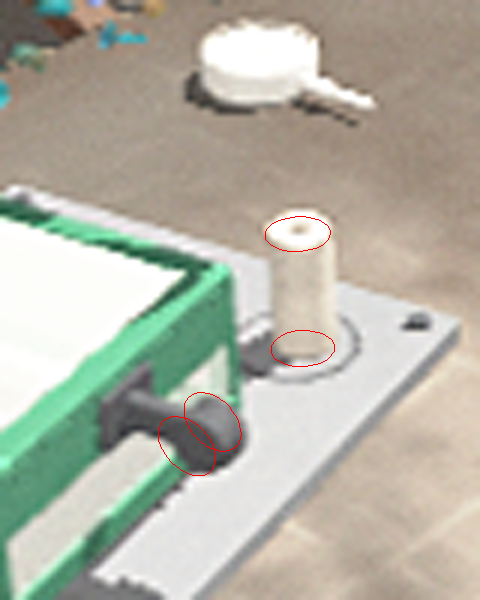

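The bushing stands upright at crop (300,290), inside the ring and released. The lug shows at crop (211,434), about 2 px right of its model. I'll move to above the pull.

Call:
servo_tool --commands '[0.021,-0.007,0,0,0,-0.018,0.3,0.022,-0.005,0,0,0,-0.018,0.3,0.022,-0.002,0,0,0,-0.018,0.3,0.022,0,0,0,0,-0.018,0.3,0.022,0.003,0,0,0,-0.018,0.3,0.022,0.005,0,0,0,-0.018,0.3,0.021,0.008,0,0,0,-0.018,0.3,0.02,0.01,0,0,0,-0.018,0.3,0.019,0.012,0,0,0,-0.018,0.3,0.018,0.014,0,0,0,-0.018,0.3,0.016,0.016,0,0,0,-0.018,0.3,0.014,0.018,0,0,0,-0.016,0.3]'

```text
t: 11.05
tcp_pos: [0.4654, 0.0513, 0.1805]
tool_rot: [-0.003, 1.0, 0.0, -0.002]
force: [-0.6, 0.9, -0.0]
finger_gap: 0.651
gripper_force: 0.0
```

Call:
servo_tool --commands '[0.002,0.004,0.022,0,0,-0.007,0.3,0.002,0.004,0.022,0,0,-0.007,0.3,0.002,0.004,0.022,0,0,-0.007,0.3,0.001,0.003,0.022,0,0,-0.007,0.3,0.001,0.002,0.022,0,0,-0.007,0.3,0,0,0,0,0,0,0.3,0,0,0,0,0,0,0.3]'

```text
t: 11.63
tcp_pos: [0.461, 0.0591, 0.1256]
tool_rot: [-0.109, 0.994, 0.0, -0.002]
force: [-0.3, -0.7, -0.7]
finger_gap: 0.648
gripper_force: 0.0
```

Run:
```python
from pl import *
plan([((.465,.058,.075),down(102.9),4),((.465,.058,.053),down(102.9),3)])
S=manip.snapshot('scene');x,y,w,h=180,140,80,100
im=cv2.resize(cv2.cvtColor(S['img'],4)[y:y+h,x:x+w],(480,600),interpolation=2);th=np.linspace(0,6.3,40)
t=manip.sense()['tcp_pos'];a=np.radians(12.9);fx=np.array([np.cos(a),np.sin(a),0]);fy=np.array([-fx[1],fx[0],0])
C=[np.array([t+.02*fy,t-.02*fy]),np.array([t,[t[0],t[1],.072]]),np.array([[t[0],t[1],.072]]+.012*fx),np.array([[t[0],t[1],.072]])+np.array([.012*fx,-.012*fx])]
for c in C:
    q=(proj(S,c)-[x,y]+.5)*6
    cv2.polylines(im,[q.astype(int).reshape(-1,1,2)],False,(0,0,255),1)
cv2.imwrite('pics/e1.png',im)
```

```text
t 11.6333 [0.461  0.0591 0.1256] yaw 102.54 gap 0.6481913286244756 q6 -1.9032514516028485
-0.002, -0.001, 0.025, 0.0, 0.0, 0.0
-0.002, -0.001, 0.025, 0.0, 0.0, 0.0
-0.002, -0.001, 0.026, 0.0, 0.0, -0.001
-0.002, -0.001, 0.025, 0.0, -0.001, 0.0
-
0.0, 0.0, 0.015, 0.0, 0.0, 0.0
0.0, 0.0, 0.015, 0.0, 0.0, 0.0
0.0, 0.0, 0.014, 0.0, 0.0, 0.0
-
```

View pics/e1.png

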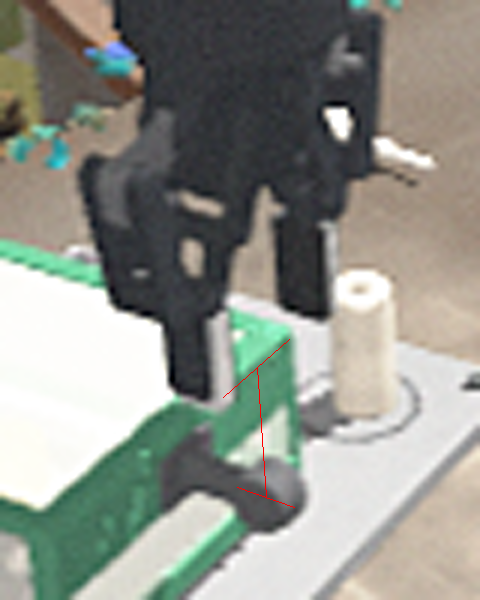

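The lug centre shows at crop (270,495), almost at the projected point under the TCP. Lowering and gripping.

Call:
servo_tool --commands '[-0.002,-0.001,0.025,0,0,0,0.3,-0.002,0,0.025,0,0,0,0.3,0,0,0.025,0,0,0,0.3,0,0,0.025,0,0,0,0.3,0,0,0.02,0,0,0,0.3,0,0,0.015,0,0,0,0.3,0,0,0.01,0,0,0,0.3,0,0,0,0,0,0,0.3]'

```text
t: 12.35
tcp_pos: [0.4643, 0.0588, 0.0538]
tool_rot: [-0.109, 0.994, 0.0, -0.0]
force: [-1.1, 0.2, 0.6]
finger_gap: 0.65
gripper_force: 0.0
```

Call:
servo_tool --commands '[0,0,0,0,0,0,-1,0,0,0,0,0,0,-1,0,0,0,0,0,0,-1,0,0,0,0,0,0,-1,0,0,0,0,0,0,-1,0,0,0,0,0,0,-1,0,0,0,0,0,0,-1]' --force 30

```text
t: 12.93
tcp_pos: [0.4646, 0.0601, 0.055]
tool_rot: [-0.109, 0.994, 0.001, 0.001]
force: [0.6, 6.5, 2.1]
finger_gap: 0.175
gripper_force: 32.5
```

The lug is gripped at about 15 mm. I'll compute the arc in tool axes: fixture +x is −tool x, and up is −tool z.

```bash
python3 -c "
import numpy as np
f=np.radians(np.linspace(0,45,25));x=.211-.211*np.cos(f)-.006*np.sin(f);z=.211*np.sin(f)-.006*np.cos(f)+.006
X=np.round(np.c_[-x,-z]/.5,3);print(np.round(np.diff(X,axis=0),3).tolist());print(x[-1],z[-1],X[12],X[-1])"
```

```text
[[0.0, -0.014], [-0.0, -0.014], [-0.001, -0.013], [-0.001, -0.014], [-0.002, -0.014], [-0.002, -0.014], [-0.002, -0.013], [-0.003, -0.014], [-0.004, -0.013], [-0.004, -0.013], [-0.004, -0.013], [-0.005, -0.013], [-0.005, -0.013], [-0.005, -0.013], [-0.006, -0.012], [-0.007, -0.013], [-0.006, -0.012], [-0.007, -0.011], [-0.008, -0.012], [-0.008, -0.011], [-0.008, -0.011], [-0.009, -0.011], [-0.009, -0.011], [-0.009, -0.01]]
0.05755782848251918 0.1509568901432422 [-0.028 -0.162] [-0.115 -0.302]
```

Call:
servo_tool --commands '[0,0.002,0,0,0,0,-1,0,0,-0.008,0,0,0,-1,0,0,-0.014,0,0,0,-1,0,0,-0.013,0,0,0,-1,-0.001,0,-0.014,0,0,0,-1,-0.001,0,-0.014,0,0,0,-1,-0.002,0,-0.014,0,0,0,-1,-0.002,0,-0.013,0,0,0,-1]' --force 40

```text
t: 13.6
tcp_pos: [0.4681, 0.061, 0.1002]
tool_rot: [-0.109, 0.994, 0.0, 0.001]
force: [3.8, 5.9, -4.4]
finger_gap: 0.179
gripper_force: 39.8
```

```bash
cat > ar.py <<'E'
from pl import *
s=manip.sense();p=s['tcp_pos'];print(s['t'],p,s['force'],s['ft_torque'],s['finger_gap'])
a=np.radians(12.9);fx=np.array([np.cos(a),np.sin(a),0]);G=np.array([.464,.0585,.072]);d=p+[0,0,.019]-G
print('dx',d@fx,'dz',d[2],'phi',np.degrees(np.arctan2(d[2]-.006,.211-d@fx)+np.arctan2(.006,.211)))
E
python3 ar.py
```

```text
13.6 [0.46813508 0.06096019 0.10019136] [ 3.76705407  5.94985887 -4.3543572 ] [ 0.73755569 -0.20307769  0.21452384] 0.17873286287374615
dx 0.004579952553787884 dz 0.047191362814754556 phi 12.914028519321928
```

Call:
servo_tool --commands '[-0.003,0.002,-0.014,0,0,0,-1,-0.004,0,-0.013,0,0,0,-1,-0.004,0,-0.013,0,0,0,-1,-0.004,0,-0.013,0,0,0,-1,-0.005,0,-0.013,0,0,0,-1,-0.005,0,-0.013,0,0,0,-1,-0.005,0,-0.013,0,0,0,-1,-0.006,0,-0.012,0,0,0,-1,0,0,0,0,0,0,-1]'

```text
t: 14.35
tcp_pos: [0.4853, 0.0651, 0.1524]
tool_rot: [-0.11, 0.994, -0.0, 0.001]
force: [2.8, -3.5, -5.2]
finger_gap: 0.175
gripper_force: 40.0
```

```bash
python3 ar.py
```

```text
14.35 [0.48528508 0.0651145  0.15242274] [ 2.81824205 -3.52398284 -5.17251693] [-0.61730007 -0.18079855  0.23984154] 0.17523052447273144
dx 0.022224557037976267 dz 0.09942274209930345 phi 27.959090417811844
```

Call:
servo_tool --commands '[-0.006,-0.001,-0.012,0,0,0,-1,-0.007,0,-0.013,0,0,0,-1,-0.007,0,-0.012,0,0,0,-1,-0.007,0,-0.012,0,0,0,-1,-0.008,0,-0.011,0,0,0,-1,-0.008,0,-0.011,0,0,0,-1,-0.008,0,-0.011,0,0,0,-1,-0.009,0,-0.011,0,0,0,-1,-0.009,0,-0.01,0,0,0,-1,0,0,0,0,0,0,-1,0,0,0,0,0,0,-1]'

```text
t: 15.27
tcp_pos: [0.5183, 0.0728, 0.2029]
tool_rot: [-0.11, 0.994, 0.0, 0.0]
force: [3.5, 1.0, -6.6]
finger_gap: 0.185
gripper_force: 39.9
```

```bash
python3 ar.py
python3 - <<'E'
from h import *
S=manip.snapshot('scene');T=manip.snapshot('top')
x,y,w,h=100,110,200,150
im=[]
for p,(x,y) in((S,(110,110)),(T,(130,120))):
    c=cv2.resize(cv2.cvtColor(p['img'],4)[y:y+150,x:x+180],(400,333),interpolation=2)
    # predicted hood edges at 45 deg
    a=np.radians(12.9);fx=np.array([np.cos(a),np.sin(a),0]);fy=np.array([-fx[1],fx[0],0]);fz=np.array([0,0,1.])
    H=np.array([.464,.0585,.078])+.211*fx;cs=np.cos(np.pi/4)
    g=lambda X,Y,Z:H+(X*cs+Z*cs)*fx+Y*fy+(-X*cs+Z*cs)*fz
    C=np.array([g(-.175,-.073,.012),g(0,-.073,.012),g(0,.073,.012),g(-.175,.073,.012),g(-.175,-.073,.012),g(-.175,-.073,-.058),g(-.175,.073,-.058),g(-.175,.073,.012)])
    q=(proj(p,C)-[x,y]+.5)*400/180;cv2.polylines(c,[q.astype(int).reshape(-1,1,2)],False,(0,0,255),1);im.append(c)
cv2.imwrite('pics/f1.png',np.hstack(im))
E
```

```text
15.2667 [0.51834031 0.07281954 0.20286624] [ 3.50691113  1.04583909 -6.59543404] [ 0.05319893 -0.45552702  0.18459127] 0.18475196596970567
dx 0.05616565940864481 dz 0.1498662387476103 phi 44.52590389423166
```

View pics/f1.png

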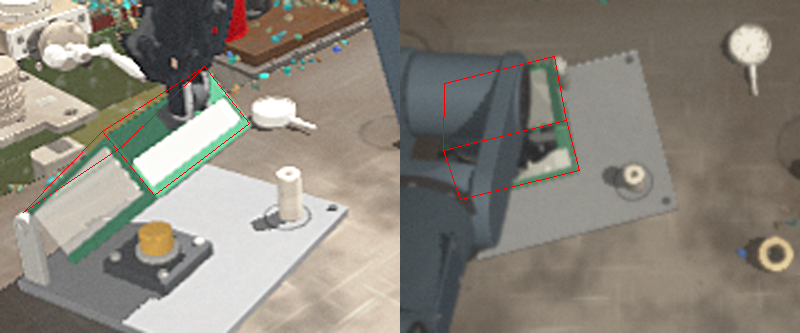

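The guard stands at about 45° and matches the predicted outline. The bushing is upright in the ring at (289,195) in the left crop. One small trim up, then I'll hand in.

Call:
servo_tool --commands '[-0.002,0,-0.002,0,0,0,-1,0,0,0,0,0,0,-1,0,0,0,0,0,0,-1,0,0,0,0,0,0,-1]'

```text
t: 15.7
tcp_pos: [0.5189, 0.073, 0.2036]
tool_rot: [-0.11, 0.994, 0.0, -0.0]
force: [2.8, 2.2, -7.7]
finger_gap: 0.18
gripper_force: 39.8
```

```bash
python3 ar.py; python3 -c "
from station import manip
print(manip.sign_off())"
```

```text
15.7 [0.51894163 0.07296438 0.20355247] [ 2.84146738  2.19680731 -7.6682956 ] [ 0.26447136 -0.44632362  0.19054359] 0.1803073152802868
dx 0.05678414536549852 dz 0.15055247135016236 phi 44.77629212928962
the job is handed in; nothing more can be done
None
```

The slim bushing was stood upright inside the ring and released with the guard shut; the guard was then lifted to about 44.8° by my estimate and is still held by the pull, handed in at about 16 s of the 51 s allowed, with the other bushings and the dial gauge left untouched.

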